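# Fetch the salt from the crowded condiment rack

### The job

I need the salt by the pan, but in the condiment rack it is hemmed in by the tall thing on either side of it. Stand those two neighbours upright on the pale board, then take the glass salt shaker out and stand it in the middle of the round stone coaster, and after that put each of the two back in the rack upright where it stood before. Do not knock anything over or push the other kitchen things about, and leave nothing in the rack shifted.

Things in the scene. Friction and masses are not known exactly. Their poses are not given: they have to be found in the camera images.
- rack: Dark wooden rack, fixed, open-topped, 100 (x) by 284 (y) mm; origin centre of underside, floor at z 10 mm. Four things in a row: salt at x +10, y +36; tall ones at x +4, y +96 and -24 (its neighbours) and -96 (not in the way), in any order. Back board at x +40, up to z 100; end boards up to z 104 at the back, 40 in front; steel rail at x -42, z 30. +x points away from the robot.
- oil_bottle: Slim green glass oil bottle with a narrow neck and a thin bent steel pouring spout, 48 mm diameter, 165 mm tall with the spout; straight round side from the foot up to 126 mm, neck 20 to 24 mm wide above 139 mm. 0.3 kg, varies. Stands in one of the three places of the rack other than the salt's. Origin: centre of its underside, z up its axis.
- vinegar_bottle: Stout, square-shouldered green glass vinegar bottle with a round cork ball stopper, 56 mm diameter, 160 mm tall; straight round side from the foot up to 126 mm, ball 31 mm wide on top. 0.34 kg, varies. Stands in one of the three places other than the salt's. Origin: centre of its underside, z up its axis.
- pepper_mill: Turned wooden pepper mill, 58 mm diameter at the foot, 150 mm tall; its round head, 50 mm wide, lies 109 to 139 mm above the foot and does not turn. 0.18 kg, varies. Stands in one of the three places other than the salt's. Origin: centre of its underside, z up its axis.
- salt_shaker: Small glass salt shaker with a grey domed cap, 44 mm diameter, 90 mm tall, round side up to 66 mm, 0.1 kg. The thing to fetch. Origin: centre of its underside, z up its axis.
- board: Pale flat board lying on the worktop, fixed, 270 mm (its x) by 360 mm (its y), 6 mm thick: the side area. Origin: centre of its underside. A teaspoon lies along its far edge.
- coaster: Round pale stone coaster lying on the worktop, fixed, 90 mm diameter, 8 mm thick, flat on top, where the salt is to stand. Origin: centre of its underside. Beware: wall cupboards hang over the back of the worktop from 0.45 m up (doors at world x = 0.58 m, handles reaching forward to x = 0.54 m), so carry tall things low and near you.
- teaspoon: Steel teaspoon, 130 mm long, 11 mm high, lying along the board's y near its far edge (about x = +105 mm of the board). Bystander. Origin: centre of its underside.
- tin: Food tin, 75 mm diameter, 110 mm tall, standing at the back right. Bystander. Origin: centre of its underside.
- pink_mug: Pink mug with a handle, 86 mm wide, 90 mm tall, standing at the back left. Bystander. Origin: centre of its underside.

How it is judged:
On the way, in this order (a step that is already met when the one before it is completed fails the run):
1. each neighbour of the salt stands upright on the pale board, let go; whatever else is in the rack has not moved (distance of salt_shaker from where it was at the start of the episode below 0.02 m and ((x of oil_bottle in the frame of board between -0.125 and 0.125 m and y of oil_bottle in the frame of board between -0.17 and 0.17 m and z of oil_bottle in the frame of board between 0 and 0.012 m and angle between oil_bottle's own z axis and vertical below 0.1 rad and contact force between the fingers and oil_bottle below 0.3 N) or (horizontal distance between oil_bottle and salt_shaker above 0.1 m and distance of oil_bottle from where it was at the start of the episode below 0.02 m)) and ((x of vinegar_bottle in the frame of board between -0.125 and 0.125 m and y of vinegar_bottle in the frame of board between -0.17 and 0.17 m and z of vinegar_bottle in the frame of board between 0 and 0.012 m and angle between vinegar_bottle's own z axis and vertical below 0.1 rad and contact force between the fingers and vinegar_bottle below 0.3 N) or (horizontal distance between vinegar_bottle and salt_shaker above 0.1 m and distance of vinegar_bottle from where it was at the start of the episode below 0.02 m)) and ((x of pepper_mill in the frame of board between -0.125 and 0.125 m and y of pepper_mill in the frame of board between -0.17 and 0.17 m and z of pepper_mill in the frame of board between 0 and 0.012 m and angle between pepper_mill's own z axis and vertical below 0.1 rad and contact force between the fingers and pepper_mill below 0.3 N) or (horizontal distance between pepper_mill and salt_shaker above 0.1 m and distance of pepper_mill from where it was at the start of the episode below 0.02 m))), for 0.2 s.
2. the salt shaker stands upright on the coaster, let go (horizontal distance between salt_shaker and coaster below 0.015 m and height (world z) of salt_shaker between 0.004 and 0.014 m and angle between salt_shaker's own z axis and vertical below 0.1 rad and contact force between the fingers and salt_shaker below 0.3 N), for 0.2 s.
At the end, for the whole second after the job is handed in: The salt shaker stands upright within 15 mm of the middle of the coaster; oil bottle, vinegar bottle and pepper mill each stand upright in the rack within 15 mm of where they were at the start; all are released and at rest (all of step 2 and linear speed of each of salt_shaker, oil_bottle, vinegar_bottle, pepper_mill below 0.02 m/s and distance of each of oil_bottle, vinegar_bottle, pepper_mill from where it was at the start of the episode below 0.015 m and angle between each of oil_bottle, vinegar_bottle, pepper_mill's own z axis and vertical below 0.1 rad and contact force between the fingers and oil_bottle below 0.3 N and contact force between the fingers and vinegar_bottle below 0.3 N and contact force between the fingers and pepper_mill below 0.3 N); the robot touches nothing.
It fails at once if a bottle, the mill or the shaker is knocked over (angle between any of oil_bottle, vinegar_bottle, pepper_mill, salt_shaker's own z axis and vertical above 0.6 rad).
It fails at once if the teaspoon, the tin or the mug is pushed about by more than 30 mm (distance of any of tin, pink_mug, teaspoon from where it was at the start of the episode above 0.03 m).
It also fails if it takes over 128 s, if anything falls off the work surface, if the arm or the gripper's body presses on something with over 40 N, if the wrist force passes 120 N, or if a joint passes its speed limit or range.

### The arm

A 7-joint arm with a two-finger parallel gripper is mounted at the origin on a cart in front of the work surface, level with it; the furniture and walls round the work are solid. World frame = base frame: x ahead of the robot, y to its left, z up, the work surface at z = 0. Lengths are in m, angles in rad, forces in N, time in s.
With the tool pointing down it reaches from about 0.35 to 0.9 m from the base axis. Payload 8.1 kg.
Tool frame: the origin (TCP) lies at the very end of the fingers, on their centre line; the grasp point (between the pads) lies 19 mm behind it; z points along the fingers, y is the line along which they close (so a half turn about z gives the same grasp; the last joint's range is limited). The gripper opens to 92 mm and grips with 3 to 60 N. Pads are 19 mm wide; open, the fingers measure 130 mm over their backs; the gripper's body (75 mm by 190 mm) begins 47 mm behind the grasp point.
Start: joints at [-1.301, 0.434, 0.025, 1.573, -0.012, 1.134, -0.075], TCP at [0.228, 0.582, 0.227] pointing down, gripper open.
Joint ranges: [-2.62, 2.62], [-0.44, 2.09], [-1.27, 1.32], [0.08, 2.57], [-1.32, 4.46], [0.12, 2], [-2.74, 2.74]. Speed limits (rad/s): [2.22, 2.22, 3.01, 3.01, 3.14, 3.14, 3.14].

### API

Orientations are given as [roll, pitch, yaw] about the fixed x, y, z axes, in that order (R = Rz(yaw) Ry(pitch) Rx(roll)).
In Python, from rig import manip, viewer gives the robot as it stands. The module is installed in compiled form; this text tells all that it offers.
- The arm moves only by the tool drive_tool, never from a script. Its argument "targets" is a list that holds one entry, the list of rows, each a list of 7 numbers: the shift along the tool's x, y, z in cm, then the turn, a rotation vector about the tool's x, y, z in rad, then the opening, from 0 (shut) to 1 (fully open). A call has 1 to 12 rows; each row shifts and turns the commanded pose from where the row before left it, along the tool's axes as they then stand; what a row does not reach is not made up. A row lasts 1/12 s, in which the tool goes at most 41.7 mm and 7.16 degrees, less where a joint would pass 70% of its speed; a pose out of reach is approached as far as the arm can. A call is refused whole if a number of a shift passes 4.17 or a number of a turn 0.125, either way. A call with a gripper value outside its range is refused whole. The fingers move at their own pace and stop on an object; "squeeze" is the grip in N (left out, the last holds). Time passes only in rows, so rows that do not move let the fingers close. It gives the time, the measured TCP pose, the force, the opening and the grip force at its end, in the units of the state.
- manip.sense(): the state, without advancing time (a new reading comes with each control period).
- viewer.grab_frame(name): name is "scene" or "top" or "wrist"; returns the picture (400x640x3 uint8, blue, green, red); there is no depth.
- viewer.calibration(name): a dict with "fx", "fy", "cx", "cy" (pixels), "world_to_cam" (4x4, takes a point from world to camera coordinates); the wrist camera has in their place "T_tool_cam" (4x4, takes a point from camera to tool coordinates, whose origin is the TCP and whose axes are the flange's). Camera axes: x right, y down, z forward; pixel columns grow to the right and rows downward; lengths in m; the calibration is good to about 2 mm. A picture is of the moment at which its call begins: read the wrist's pose just before it. calibration takes no time and is no camera call.
- manip.job_done(): hands the job in; it is judged then, once.
The state is a dict: "t": time; "joint_pos": joint angles; "qvel": joint speeds; "tau": joint torques, N m; "position": TCP position; "tcp_rot": TCP orientation; "wrist_force": force on the tool from outside, world axes, zero at the start; "torque": the same for the moment, N m; "width": finger opening in m; "gripper_force": force on a finger pad.
Only numpy, scipy, OpenCV 4.12 (cv2) and the standard library are available. Lean on these libraries where they do the work, as an engineer would, in place of code of your own. Each camera call takes 0.05 s, during which the arm holds its last target. There are 200 camera calls.

## Working session

There is one attempt and no reset: what is moved stays moved. The work goes in short steps, Python scripts to look and compute and a tool call to move; the robot and the scene stay as the last step left them, time stands still between calls to the robot, and variables do not carry over. Pictures are saved under pics/ and viewed, at most 14 in all, crops included, and the job is handed in when it is done.

Besides the shell and the picture viewer there is one more tool, called after "Emit:" by a JSON object that holds its "api" and its "payload". drive_tool: Moves the arm, as the interface text tells. Its arguments: {"type":"object","properties":{"targets":{"type":"array"},"squeeze":{"type":"number"}},"required":["targets"]}

```bash
mkdir -p pics; ls; python3 - <<'E'
from rig import manip, viewer
import cv2,numpy as np
np.set_printoptions(precision=4,suppress=True)
s=manip.sense()
for k,v in s.items(): print(k,np.round(v,4))
for n in("scene","top","wrist"):
    cv2.imwrite(f"pics/{n}0.png",viewer.grab_frame(n)); print(n,viewer.calibration(n))
E
```

```text
pics
t 0.0
joint_pos [-1.3006  0.4352  0.025   1.5741 -0.0116  1.134  -0.0751]
qvel [-0.0002  0.0007 -0.0017 -0.0006 -0.0013  0.0019  0.0001]
tau [ -0.0007 -66.7855   0.9845 -31.4455  -0.0608   0.043    0.0002]
position [0.2275 0.5816 0.2259]
tcp_rot [-3.14    0.0001  2.7687]
wrist_force [ 0.4991 -0.7283 -0.5159]
torque [-0.0029 -0.0005  0.0674]
gripper_force 0.0
width 0.0917
scene {'fx': 396.62144558793455, 'fy': 396.62144558793455, 'cx': 313.6037653419047, 'cy': 200.50936430533162, 'world_to_cam': array([[ 0.7823, -0.6227, -0.0167, -0.4644],
       [-0.4056, -0.4888, -0.7724,  0.2507],
       [ 0.4728,  0.611 , -0.635 ,  1.0901],
       [ 0.    ,  0.    ,  0.    ,  1.    ]])}
top {'fx': 410.10764217881933, 'fy': 410.10764217881933, 'cx': 317.9897039803186, 'cy': 197.98174870433496, 'world_to_cam': array([[-0.0272, -0.9993,  0.0252, -0.0123],
       [-0.9841,  0.0223, -0.1761,  0.5751],
       [ 0.1755, -0.0296, -0.984 ,  1.0328],
       [ 0.    ,  0.    ,  0.    ,  1.    ]])}
wrist {'fx': 359.75582231811643, 'fy': 359.75582231811643, 'cx': 318.4596370376964, 'cy': 195.85998524796466, 'T_tool_cam': array([[-0.0002, -0.9645, -0.2639,  0.0706],
       [ 1.    , -0.0002, -0.0002, -0.0001],
       [ 0.0001, -0.2639,  0.9645, -0.1587],
       [ 0.    ,  0.    ,  0.    ,  1.    ]])}
```

View pics/top0.png

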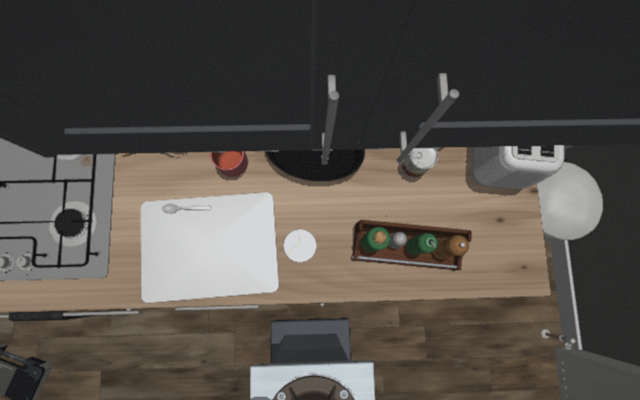

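View pics/scene0.png

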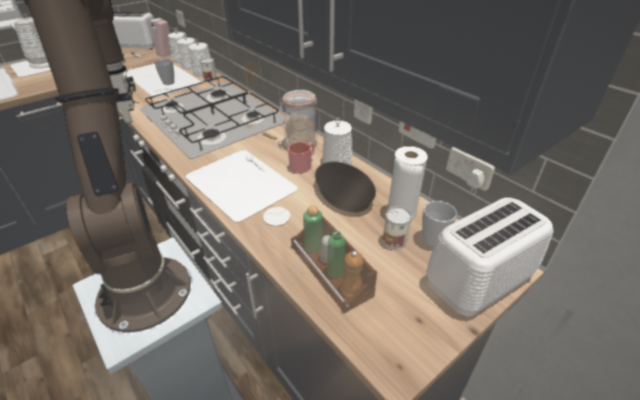

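The top view shows, left to right in the rack, vinegar (377,238), salt (400,240), oil (427,243) and the mill (457,245). The neighbours are therefore vinegar and oil. The coaster is at (300,245) and the board around (209,247). I'll enlarge the rack region for measurement.

```bash
python3 - <<'E'
import cv2
t=cv2.imread("pics/top0.png"); a=cv2.convertScaleAbs(t[205:285,340:480],alpha=1.8,beta=15)
cv2.imwrite("pics/c1.png",cv2.resize(a,None,fx=5.5,fy=5.5,interpolation=cv2.INTER_CUBIC))
E
```

```text
(no output)
```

View pics/c1.png

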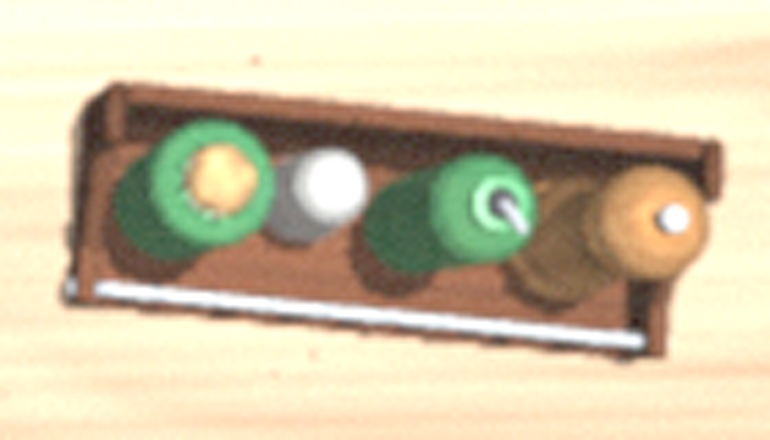

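```bash
cat > h.py <<'E'
import numpy as np
from scipy.spatial.transform import Rotation as R
from rig import manip, viewer
np.set_printoptions(precision=4,suppress=True)
def ray(n,px):
    c=viewer.calibration(n)
    if "world_to_cam" in c: T=np.linalg.inv(c["world_to_cam"])
    else:
        s=manip.sense(); W=np.eye(4); W[:3,:3]=R.from_euler('xyz',s["tcp_rot"]).as_matrix(); W[:3,3]=s["position"]; T=W@c["T_tool_cam"]
    d=T[:3,:3]@np.array([(px[0]-c["cx"])/c["fx"],(px[1]-c["cy"])/c["fy"],1]); return T[:3,3],d
def at(n,px,z):
    o,d=ray(n,px); return (o+d*(z-o[2])/d[2])[:2]
def proj(n,p):
    c=viewer.calibration(n); q=c["world_to_cam"]@np.r_[p,1]; return np.array([c["fx"]*q[0]/q[2]+c["cx"],c["fy"]*q[1]/q[2]+c["cy"]])
E
python3 - <<'E'
from h import *
from scipy.optimize import least_squares
c=lambda x,y:((x+.5)/5.5-.5+340,(y+.5)/5.5-.5+205)
P=[("vin",c(213,184),.138,(.004,.096)),("ball",c(222,178),.156,(.004,.096)),("salt",c(330,186),.09,(.010,.036)),
("oil",c(485,210),.138,(.004,-.024)),("oiln",c(497,203),.152,(.004,-.024)),("mill",c(653,222),.134,(.004,-.096)),
("rail",(np.array(c(98,290))+c(642,341))/2,.032,(-.042,0))]
M=np.array([at("top",p,z) for _,p,z,_ in P]);L=np.array([l for *_,l in P])
f=lambda v:((L@np.array([[np.cos(v[2]),np.sin(v[2])],[-np.sin(v[2]),np.cos(v[2])]])+v[:2])-M).ravel()
r=least_squares(f,[.5,-.2,0],loss='soft_l1',f_scale=.003);print(r.x);print(r.fun.reshape(-1,2)*1000)
a,b=at("top",c(98,290),.032),at("top",c(642,341),.032);print("rail",a,b,np.arctan2(*( (a-b)*[-1,1])))
v=r.x
for n,l in [("vin",(.004,.096)),("salt",(.01,.036)),("oil",(.004,-.024)),("mill",(.004,-.096))]:
    print(n,R.from_euler('z',v[2]).as_matrix()[:2,:2]@l+v[:2])
print("coaster",at("top",(300,245.5),.008))
for p in[(141,200),(271.5,194),(278,291),(143,300),(165,209),(211,207.5)]:print(p,at("top",p,.006))
print("tin",at("top",(421,157),.11),"mug",at("top",(231,159),.09))
E
```

```text
[ 0.4442 -0.2616 -0.1154]
[[ 0.7727 -0.7625]
 [-0.3308  0.0916]
 [-1.5349  1.0002]
 [ 1.2593 -1.5442]
 [-0.7503 -0.2641]
 [-0.156   1.8332]
 [ 0.6867 -0.2303]]
rail [ 0.4173 -0.1266] [ 0.3862 -0.3867] -0.11881542516988355
vin [ 0.4592 -0.1667]
salt [ 0.4582 -0.227 ]
oil [ 0.4454 -0.2859]
mill [ 0.4371 -0.3574]
coaster [0.4535 0.024 ]
(141, 200) [0.588  0.4541]
(271.5, 194) [0.5967 0.0996]
(278, 291) [0.3356 0.0844]
(143, 300) [0.3226 0.4362]
(165, 209) [0.5617 0.3884]
(211, 207.5) [0.563  0.2644]
tin [ 0.6647 -0.2915] mug [0.6748 0.1959]
```

Emit:
{"api": "drive_tool", "payload": {"targets": [[[0,0,0,0,0,0.12,1],[0,0,0,0,0,0.12,1],[0,0,0,0,0,0.12,1],[0,0,0,0,0,0.12,1],[0,0,0,0,0,0.12,1],[0,0,0,0,0,0.12,1],[0,0,0,0,0,0.12,1],[0,0,0,0,0,0.12,1],[0,0,0,0,0,0.12,1],[0,0,0,0,0,0.12,1],[0,0,0,0,0,0.115,1],[0,0,0,0,0,0,1]]]}}

```text
t: 1.15
position: [0.2274, 0.5819, 0.2264]
tcp_rot: [3.142, 0.001, 1.448]
wrist_force: [-0.7, 1.0, -0.2]
width: 0.0918
gripper_force: 0.0
```

Emit:
{"api": "drive_tool", "payload": {"targets": [[[-1.5,0.7,0,0,0,0,1],[-3,1.35,0,0,0,0,1],[-3,1.35,0,0,0,0,1],[-3,1.35,0,0,0,0,1],[-3,1.35,0,0,0,0,1],[-3,1.35,0,0,0,0,1],[-3,1.35,0,0,0,0,1],[-3,1.35,0,0,0,0,1],[-3,1.35,0,0,0,0,1],[-3,1.35,0,0,0,0,1],[-3,1.35,0,0,0,0,1],[-3,1.35,0,0,0,0,1]]]}}

```text
t: 2.15
position: [0.3419, 0.2196, 0.2268]
tcp_rot: [3.141, -0.0, 1.458]
wrist_force: [1.2, 0.7, 0.3]
width: 0.092
gripper_force: 0.0
```

Emit:
{"api": "drive_tool", "payload": {"targets": [[[-3.5,1.5,0,0,0,0,1],[-3.5,1.5,0,0,0,0,1],[-3.5,1.5,0,0,0,0,1],[-3.5,1.5,0,0,0,0,1],[-3.5,1.5,0,0,0,0,1],[-3.5,1.5,0,0,0,0,1],[-3.5,1.5,0,0,0,0,1],[-3.5,1.5,0,0,0,0,1],[-3.5,1.6,0,0,0,0,1],[-3,1.5,0,0,0,0,1],[-1.5,0.8,0,0,0,0,1],[-1,0.7,0,0,0,0,1]]]}}

```text
t: 3.15
position: [0.4635, -0.1685, 0.2267]
tcp_rot: [3.142, 0.001, 1.455]
wrist_force: [1.3, 1.8, 0.5]
width: 0.0918
gripper_force: 0.0
```

Emit:
{"api": "drive_tool", "payload": {"targets": [[[0,0,0,0,0,0,1],[0,0,0,0,0,0,1]]]}}

```text
t: 3.32
position: [0.4631, -0.1659, 0.2264]
tcp_rot: [-3.141, 0.0, 1.455]
wrist_force: [-0.2, 0.0, 0.0]
width: 0.0919
gripper_force: 0.0
```

```bash
python3 - <<'E'
from h import *
import cv2
s=manip.sense();print(s["position"],s["tcp_rot"],s["joint_pos"])
cv2.imwrite("pics/w1.png",viewer.grab_frame("wrist"))
E
```

```text
[ 0.4631 -0.1659  0.2264] [-3.1407  0.0004  1.455 ] [-0.4574  0.2704  0.8736  1.9368 -0.2387  1.042   0.4045]
```

View pics/w1.png

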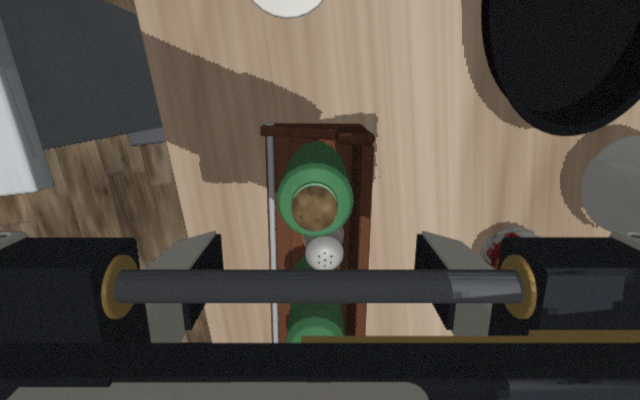

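The wrist view shows the vinegar's cork at (315,206), its shoulder circle around (316,199), the salt cap at (324,252) and the oil further down at (316,335).

```bash
python3 - <<'E'
from h import *
for n,p,z in[("ball",(315,206),.156),("shoulder",(316,199),.137),("salt",(324,252),.09),("coaster",(287,-16),.008)]: print(n,at("wrist",p,z))
E
```

```text
ball [ 0.4611 -0.1638]
shoulder [ 0.4615 -0.1644]
salt [ 0.4609 -0.227 ]
coaster [0.4536 0.0102]
```

Emit:
{"api": "drive_tool", "payload": {"targets": [[[0,-0.25,0.5,0,0,0,1],[0,0,1.4,0,0,0,1],[0,0,1.4,0,0,0,1],[0,0,1.4,0,0,0,1],[0,0,1.4,0,0,0,1],[0,0,1.4,0,0,0,1],[0,0,1.4,0,0,0,1],[0,0,1.2,0,0,0,1],[0,0,0.8,0,0,0,1],[0,0,0.5,0,0,0,1],[0,0,0,0,0,0,1],[0,0,0,0,0,0,1]]]}}

```text
t: 4.37
position: [0.461, -0.165, 0.1129]
tcp_rot: [3.141, -0.0, 1.454]
wrist_force: [-0.2, -0.5, -0.5]
width: 0.0916
gripper_force: 0.0
```

Emit:
{"api": "drive_tool", "payload": {"targets": [[[0,0,0,0,0,0,0.7],[0,0,0,0,0,0,0.62],[0,0,0,0,0,0,0.55],[0,0,0,0,0,0,0.5],[0,0,0,0,0,0,0.5],[0,0,0,0,0,0,0.5],[0,0,0,0,0,0,0.5],[0,0,0,0,0,0,0.5]]], "squeeze": 15}}

```text
t: 5.03
position: [0.4609, -0.1653, 0.1128]
tcp_rot: [-3.142, -0.0, 1.454]
wrist_force: [-0.3, 0.1, 1.7]
width: 0.0554
gripper_force: 15.0
```

Emit:
{"api": "drive_tool", "payload": {"targets": [[[0,0,-0.3,0,0,0,0.5],[0,0,-0.7,0,0,0,0.5],[0,0,-1.2,0,0,0,0.5],[0,0,-1.3,0,0,0,0.5],[0,0,-1.3,0,0,0,0.5],[0,0,-1.3,0,0,0,0.5],[0,0,-1.3,0,0,0,0.5],[0,0,-1.3,0,0,0,0.5],[0,0,-1.3,0,0,0,0.5],[0,0,-0.8,0,0,0,0.5],[0,0,-0.5,0,0,0,0.5],[0,0,0,0,0,0,0.5]]], "squeeze": 25}}

```text
t: 6.03
position: [0.4613, -0.1654, 0.2266]
tcp_rot: [3.14, -0.0, 1.454]
wrist_force: [-0.4, 0.4, -2.2]
width: 0.0554
gripper_force: 25.0
```

Emit:
{"api": "drive_tool", "payload": {"targets": [[[0.5,-0.1,0,0,0,0,0.5],[1,-0.2,0,0,0,0,0.5],[1.5,-0.3,0,0,0,0,0.5],[2,-0.4,0,0,0,0,0.5],[2.4,-0.5,0,0,0,0,0.5],[2.5,-0.5,0,0,0,0,0.5],[2.5,-0.5,0,0,0,0,0.5],[2.5,-0.5,0,0,0,0,0.5],[2.5,-0.5,0,0,0,0,0.5],[2.5,-0.5,0,0,0,0,0.5],[2.5,-0.5,0,0,0,0,0.5],[2.5,-0.5,0,0,0,0,0.5]]]}}

```text
t: 7.03
position: [0.4393, 0.0893, 0.225]
tcp_rot: [-3.14, 0.001, 1.454]
wrist_force: [1.3, 0.0, -3.4]
width: 0.0554
gripper_force: 25.0
```

Emit:
{"api": "drive_tool", "payload": {"targets": [[[2.5,-0.5,0,0,0,0,0.5],[2.5,-0.5,0,0,0,0,0.5],[2.5,-0.5,0,0,0,0,0.5],[2.5,-0.5,0,0,0,0,0.5],[2.5,-0.5,0,0,0,0,0.5],[2.5,-0.5,0,0,0,0,0.5],[2.5,-0.5,0,0,0,0,0.5],[2.4,-0.5,0,0,0,0,0.5],[1.6,-0.4,0,0,0,0,0.5],[1.0,-0.3,0,0,0,0,0.5],[0.5,-0.1,0,0,0,0,0.5],[0,0,0,0,0,0,0.5]]]}}

```text
t: 8.03
position: [0.4193, 0.3221, 0.2253]
tcp_rot: [-3.141, 0.001, 1.455]
wrist_force: [-0.3, -0.7, -2.8]
width: 0.055
gripper_force: 25.0
```

Emit:
{"api": "drive_tool", "payload": {"targets": [[[0,0,0.6,0,0,0,0.5],[0,0,1.3,0,0,0,0.5],[0,0,1.5,0,0,0,0.5],[0,0,1.5,0,0,0,0.5],[0,0,1.5,0,0,0,0.5],[0,0,1.5,0,0,0,0.5],[0,0,1.3,0,0,0,0.5],[0,0,1.0,0,0,0,0.5],[0,0,0.6,0,0,0,0.5],[0,0,0.3,0,0,0,0.5],[0,0,0.2,0,0,0,0.5],[0,0,0.2,0,0,0,0.5]]]}}

```text
t: 9.03
position: [0.42, 0.3219, 0.111]
tcp_rot: [3.141, -0.001, 1.453]
wrist_force: [-0.5, -0.5, -1.3]
width: 0.0555
gripper_force: 25.0
```

Emit:
{"api": "drive_tool", "payload": {"targets": [[[0,0,0.1,0,0,0,0.5],[0,0,0,0,0,0,0.5]]]}}

```text
t: 9.2
position: [0.4197, 0.322, 0.11]
tcp_rot: [3.141, -0.001, 1.454]
wrist_force: [0.3, -0.3, -3.0]
width: 0.0553
gripper_force: 25.0
```

Not in contact yet, so I'll go down a bit further and release.

Emit:
{"api": "drive_tool", "payload": {"targets": [[[0,0,0.1,0,0,0,0.5],[0,0,0.05,0,0,0,0.5],[0,0,0,0,0,0,0.5]]]}}

```text
t: 9.45
position: [0.4198, 0.3223, 0.1088]
tcp_rot: [3.141, -0.001, 1.454]
wrist_force: [-1.5, -0.9, 3.4]
width: 0.0554
gripper_force: 25.0
```

Emit:
{"api": "drive_tool", "payload": {"targets": [[[0,0,0,0,0,0,0.7],[0,0,0,0,0,0,0.8],[0,0,0,0,0,0,1],[0,0,0,0,0,0,1],[0,0,-0.8,0,0,0,1],[0,0,-1.6,0,0,0,1],[0,0,-1.9,0,0,0,1],[0,0,-1.9,0,0,0,1],[0,0,-1.9,0,0,0,1],[0,0,-1.9,0,0,0,1],[0,0,-1.4,0,0,0,1],[0,0,-0.6,0,0,0,1]]]}}

```text
t: 10.45
position: [0.4205, 0.3222, 0.2307]
tcp_rot: [3.14, -0.003, 1.453]
wrist_force: [1.4, -0.5, -0.1]
width: 0.0917
gripper_force: 0.0
```

Emit:
{"api": "drive_tool", "payload": {"targets": [[[-1.5,0.3,0,0,0,0,1],[-3,0.5,0,0,0,0,1],[-3.3,0.5,0,0,0,0,1],[-3.3,0.5,0,0,0,0,1],[-3.3,0.5,0,0,0,0,1],[-3.3,0.5,0,0,0,0,1],[-3.3,0.5,0,0,0,0,1],[-3.3,0.5,0,0,0,0,1],[-3.3,0.5,0,0,0,0,1],[-3.3,0.5,0,0,0,0,1],[-3.3,0.5,0,0,0,0,1],[-3.3,0.5,0,0,0,0,1]]]}}

```text
t: 11.45
position: [0.432, -0.0596, 0.2276]
tcp_rot: [-3.141, -0.0, 1.453]
wrist_force: [1.1, 0.0, 0.4]
width: 0.0917
gripper_force: 0.0
```

Emit:
{"api": "drive_tool", "payload": {"targets": [[[-3.3,0.5,0,0,0,0,1],[-3.3,0.5,0,0,0,0,1],[-3.3,0.5,0,0,0,0,1],[-3.3,0.5,0,0,0,0,1],[-3.3,0.5,0,0,0,0,1],[-2.7,0.5,0,0,0,0,1],[-1.5,0.5,0,0,0,0,1],[-0.8,0.3,0,0,0,0,1],[0,0,0,0,0,0,1],[0,0,0,0,0,0,1]]]}}

```text
t: 12.28
position: [0.4453, -0.2748, 0.2276]
tcp_rot: [-3.14, -0.001, 1.453]
wrist_force: [-0.8, -0.9, -0.3]
width: 0.0917
gripper_force: 0.0
```

```bash
python3 - <<'E'
from h import *
import cv2
s=manip.sense();print(s["position"],s["tcp_rot"],s["joint_pos"])
w=viewer.grab_frame("wrist");t=viewer.grab_frame("top")
cv2.imwrite("pics/m2.png",np.hstack([cv2.resize(w,(400,250)),cv2.resize(t,(400,250))]));cv2.imwrite("pics/w2.png",w);cv2.imwrite("pics/t2.png",t)
E
```

```text
[ 0.4453 -0.2748  0.2276] [-3.1402 -0.0006  1.453 ] [-0.2376  0.3508  0.9208  1.8668 -0.3152  1.0796  0.688 ]
```

View pics/w2.png

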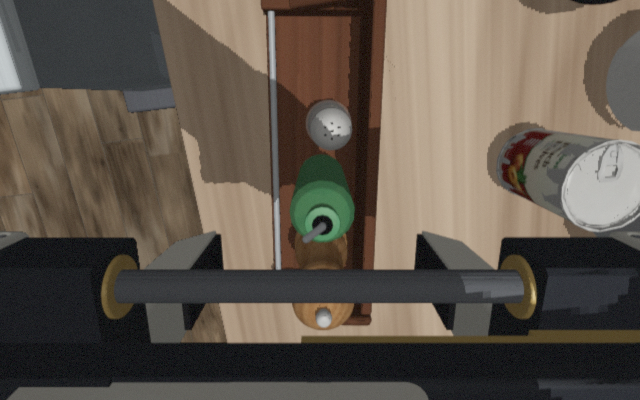

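The oil's neck top is at (322,223) with its shoulder at (323,211). The salt cap is at (331,128). Everything is upright, and the vinegar is out.

```bash
python3 - <<'E'
from h import *
for n,p,z in[("neck",(322,223),.155),("shoulder",(323,211),.137),("salt",(331,128),.095)]: print(n,at("wrist",p,z))
E
```

```text
neck [ 0.4471 -0.2858]
shoulder [ 0.4483 -0.283 ]
salt [ 0.4614 -0.228 ]
```

Emit:
{"api": "drive_tool", "payload": {"targets": [[[-0.5,0.15,0,0,0,0,1],[-0.5,0.15,0.5,0,0,0,1],[0,0,1.4,0,0,0,1],[0,0,1.4,0,0,0,1],[0,0,1.4,0,0,0,1],[0,0,1.4,0,0,0,1],[0,0,1.4,0,0,0,1],[0,0,1.4,0,0,0,1],[0,0,1.2,0,0,0,1],[0,0,0.8,0,0,0,1],[0,0,0.45,0,0,0,1],[0,0,0,0,0,0,1]]]}}

```text
t: 13.38
position: [0.4475, -0.2854, 0.1139]
tcp_rot: [-3.14, -0.0, 1.454]
wrist_force: [-0.1, 0.5, -0.8]
width: 0.0916
gripper_force: 0.0
```

Emit:
{"api": "drive_tool", "payload": {"targets": [[[0,0,0,0,0,0,0.7],[0,0,0,0,0,0,0.6],[0,0,0,0,0,0,0.55],[0,0,0,0,0,0,0.5],[0,0,0,0,0,0,0.45],[0,0,0,0,0,0,0.4],[0,0,0,0,0,0,0.4],[0,0,0,0,0,0,0.4],[0,0,0,0,0,0,0.4]]], "squeeze": 15}}

```text
t: 14.13
position: [0.4477, -0.2856, 0.1148]
tcp_rot: [-3.141, -0.0, 1.454]
wrist_force: [-1.7, -0.0, 2.1]
width: 0.0476
gripper_force: 15.0
```

Emit:
{"api": "drive_tool", "payload": {"targets": [[[0,0,-0.3,0,0,0,0.4],[0,0,-0.7,0,0,0,0.4],[0,0,-1.2,0,0,0,0.4],[0,0,-1.4,0,0,0,0.4],[0,0,-1.4,0,0,0,0.4],[0,0,-1.4,0,0,0,0.4],[0,0,-1.4,0,0,0,0.4],[0,0,-1.4,0,0,0,0.4],[0,0,-1.3,0,0,0,0.4],[0,0,-0.8,0,0,0,0.4],[0,0,-0.4,0,0,0,0.4],[0,0,0,0,0,0,0.4]]], "squeeze": 25}}

```text
t: 15.13
position: [0.4481, -0.2858, 0.2327]
tcp_rot: [3.14, 0.0, 1.454]
wrist_force: [-0.6, -0.7, -4.1]
width: 0.0472
gripper_force: 25.0
```

Emit:
{"api": "drive_tool", "payload": {"targets": [[[0.5,-0.1,0,0,0,0,0.4],[1,-0.2,0,0,0,0,0.4],[1.5,-0.3,0,0,0,0,0.4],[2,-0.4,0,0,0,0,0.4],[2.4,-0.4,0,0,0,0,0.4],[2.5,-0.4,0,0,0,0,0.4],[2.5,-0.4,0,0,0,0,0.4],[2.5,-0.4,0,0,0,0,0.4],[2.5,-0.4,0,0,0,0,0.4],[2.5,-0.4,0,0,0,0,0.4],[2.5,-0.4,0,0,0,0,0.4],[2.5,-0.4,0,0,0,0,0.4]]]}}

```text
t: 16.13
position: [0.4342, -0.0319, 0.2311]
tcp_rot: [-3.14, 0.0, 1.454]
wrist_force: [0.6, -0.3, -4.2]
width: 0.0475
gripper_force: 25.0
```

Emit:
{"api": "drive_tool", "payload": {"targets": [[[2.5,-0.5,0,0,0,0,0.4],[2.5,-0.5,0,0,0,0,0.4],[2.5,-0.5,0,0,0,0,0.4],[2.5,-0.5,0,0,0,0,0.4],[2.5,-0.5,0,0,0,0,0.4],[2.5,-0.5,0,0,0,0,0.4],[2.5,-0.5,0,0,0,0,0.4],[2.0,-0.4,0,0,0,0,0.4],[1.5,-0.3,0,0,0,0,0.4],[0.8,-0.2,0,0,0,0,0.4],[0.4,-0.1,0,0,0,0,0.4],[0,0,0,0,0,0,0.4]]]}}

```text
t: 17.13
position: [0.416, 0.1925, 0.2313]
tcp_rot: [-3.141, 0.001, 1.454]
wrist_force: [0.9, -1.5, -4.1]
width: 0.0475
gripper_force: 25.0
```

Emit:
{"api": "drive_tool", "payload": {"targets": [[[0,0,0.6,0,0,0,0.4],[0,0,1.3,0,0,0,0.4],[0,0,1.6,0,0,0,0.4],[0,0,1.6,0,0,0,0.4],[0,0,1.6,0,0,0,0.4],[0,0,1.5,0,0,0,0.4],[0,0,1.4,0,0,0,0.4],[0,0,1.1,0,0,0,0.4],[0,0,0.6,0,0,0,0.4],[0,0,0.3,0,0,0,0.4],[0,0,0.3,0,0,0,0.4],[0,0,0,0,0,0,0.4]]]}}

```text
t: 18.13
position: [0.4166, 0.192, 0.1127]
tcp_rot: [3.141, -0.0, 1.453]
wrist_force: [-0.1, -0.6, -4.2]
width: 0.0473
gripper_force: 25.0
```

Emit:
{"api": "drive_tool", "payload": {"targets": [[[0,0,0.1,0,0,0,0.4],[0,0,0,0,0,0,0.4]]]}}

```text
t: 18.3
position: [0.4167, 0.1925, 0.1121]
tcp_rot: [3.141, -0.001, 1.454]
wrist_force: [0.4, -0.6, -3.8]
width: 0.0467
gripper_force: 25.0
```

Emit:
{"api": "drive_tool", "payload": {"targets": [[[0,0,0.1,0,0,0,0.4],[0,0,0.1,0,0,0,0.4],[0,0,0,0,0,0,0.4]]]}}

```text
t: 18.55
position: [0.4169, 0.193, 0.1107]
tcp_rot: [3.141, -0.002, 1.454]
wrist_force: [-3.6, -0.8, 10.9]
width: 0.0474
gripper_force: 25.0
```

Emit:
{"api": "drive_tool", "payload": {"targets": [[[0,0,0,0,0,0,0.6],[0,0,0,0,0,0,0.8],[0,0,0,0,0,0,1],[0,0,0,0,0,0,1],[0,0,-0.8,0,0,0,1],[0,0,-1.6,0,0,0,1],[0,0,-1.9,0,0,0,1],[0,0,-1.9,0,0,0,1],[0,0,-1.9,0,0,0,1],[0,0,-1.9,0,0,0,1],[0,0,-1.4,0,0,0,1],[0,0,-0.6,0,0,0,1]]]}}

```text
t: 19.55
position: [0.4174, 0.1925, 0.232]
tcp_rot: [3.14, -0.002, 1.453]
wrist_force: [0.4, 0.3, -0.5]
width: 0.092
gripper_force: 0.0
```

Emit:
{"api": "drive_tool", "payload": {"targets": [[[0,0,0,0,0,-0.071,1],[0,0,0,0,0,-0.12,1],[0,0,0,0,0,-0.12,1],[0,0,0,0,0,-0.12,1],[0,0,0,0,0,-0.12,1],[0,0,0,0,0,-0.12,1],[0,0,0,0,0,-0.12,1],[0,0,0,0,0,-0.12,1],[0,0,0,0,0,-0.12,1],[0,0,0,0,0,-0.12,1],[0,0,0,0,0,-0.12,1],[0,0,0,0,0,-0.12,1]]]}}

```text
t: 20.55
position: [0.4162, 0.1921, 0.2295]
tcp_rot: [-3.141, -0.0, 2.85]
wrist_force: [0.1, -0.1, 0.7]
width: 0.0916
gripper_force: 0.0
```

Emit:
{"api": "drive_tool", "payload": {"targets": [[[0,0,0,0,0,-0.12,1],[0,0,0,0,0,-0.06,1],[0,0,0,0,0,0,1]]]}}

```text
t: 20.8
position: [0.4163, 0.1921, 0.2295]
tcp_rot: [-3.141, -0.0, 3.027]
wrist_force: [-0.0, -0.1, -0.3]
width: 0.0918
gripper_force: 0.0
```

```bash
python3 - <<'E'
from h import *
import cv2
s=manip.sense();print(s["position"],s["tcp_rot"],s["joint_pos"])
cv2.imwrite("pics/s3.png",viewer.grab_frame("scene"))
E
```

```text
[0.4163 0.1921 0.2295] [-3.1412 -0.0003  3.0273] [-0.9982  0.1579  0.5212  1.987  -0.0919  1.0197  1.0223]
```

View pics/s3.png

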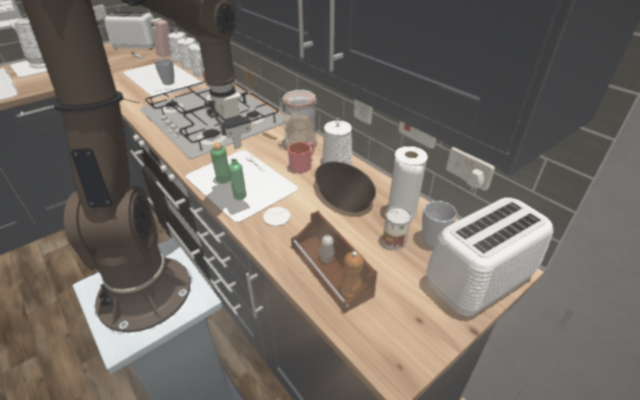

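Both bottles stand on the board at about (220,162) and (238,180). The salt (327,248) and mill (352,270) are undisturbed in the rack. Next I move over the salt.

Emit:
{"api": "drive_tool", "payload": {"targets": [[[-0.3,-1.2,0,0,0,0,1],[-0.6,-2.8,0,0,0,0,1],[-0.7,-3.2,0,0,0,0,1],[-0.7,-3.2,0,0,0,0,1],[-0.7,-3.2,0,0,0,0,1],[-0.7,-3.2,0,0,0,0,1],[-0.7,-3.2,0,0,0,0,1],[-0.7,-3.2,0,0,0,0,1],[-0.7,-3.2,0,0,0,0,1],[-0.7,-3.2,0,0,0,0,1],[-0.7,-3.2,0,0,0,0,1],[-0.7,-3.2,0,0,0,0,1]]]}}

```text
t: 21.85
position: [0.4521, -0.1768, 0.2298]
tcp_rot: [3.141, 0.0, 3.022]
wrist_force: [-0.0, -0.2, -0.1]
width: 0.092
gripper_force: 0.0
```

Emit:
{"api": "drive_tool", "payload": {"targets": [[[-0.6,-2.7,0,0,0,0,1],[-0.3,-1.6,0,0,0,0,1],[-0.3,-0.9,0,0,0,0,1],[0,0,0,0,0,0,1],[0,0,0,0,0,0,1]]]}}

```text
t: 22.27
position: [0.4584, -0.2272, 0.2295]
tcp_rot: [3.141, -0.001, 3.023]
wrist_force: [-0.4, 0.7, -0.0]
width: 0.0917
gripper_force: 0.0
```

```bash
python3 - <<'E'
from h import *
import cv2
s=manip.sense();print(s["position"],s["tcp_rot"],s["joint_pos"])
cv2.imwrite("pics/w4.png",viewer.grab_frame("wrist"))
E
```

```text
[ 0.4584 -0.2272  0.2295] [ 3.1413 -0.0007  3.0232] [-0.2611  0.2934  0.7933  1.8859 -0.2386  1.06    2.0812]
```

View pics/w4.png

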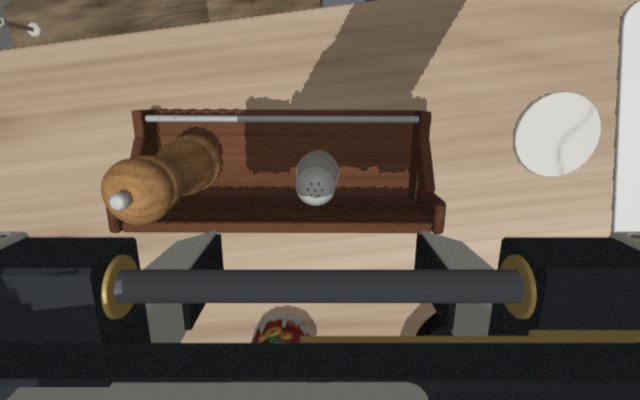

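The salt's cap is at (316,187), nearly in line with the tool. The coaster's centre is at (558,134).

```bash
python3 - <<'E'
from h import *
print(at("wrist",(316,187),.096),at("wrist",(317,170),.05),at("wrist",(557.5,134),.008),at("top",(300,245.5),.008))
import cv2
w=cv2.imread("pics/w4.png"); m=(w[80:190,505:612].min(2)>165).astype('uint8'); M=cv2.moments(m,True); c=(M['m10']/M['m00']+505,M['m01']/M['m00']+80); print(c,M['m00'],at("wrist",c,.008))
t=cv2.imread("pics/top0.png")[222:268,281:320].min(2); m=(t>190).astype('uint8'); M=cv2.moments(m,True);c=(M['m10']/M['m00']+281,M['m01']/M['m00']+222); print(c,M['m00'],at("top",c,.008))
E
```

```text
[ 0.4599 -0.2288] [ 0.4546 -0.2274] [0.4542 0.0261] [0.4535 0.024 ]
(557.8391932893093, 133.8897019453864) 5603.0 [0.4541 0.0264]
(299.6048284625159, 245.33545108005083) 787.0 [0.454  0.0251]
```

Emit:
{"api": "drive_tool", "payload": {"targets": [[[0,0,0.6,0,0,0,1],[0,0,1.4,0,0,0,1],[0,0,1.6,0,0,0,1],[0,0,1.6,0,0,0,1],[0,0,1.6,0,0,0,1],[0,0,1.6,0,0,0,1],[0,0,1.4,0,0,0,1],[0,0,1.2,0,0,0,1],[0,0,1.0,0,0,0,1],[0,0,1.0,0,0,0,1],[0,0,1.0,0,0,0,1],[0,0,0.5,0,0,0,1]]]}}

```text
t: 23.32
position: [0.4585, -0.2268, 0.0835]
tcp_rot: [3.141, -0.001, 3.025]
wrist_force: [-0.7, -0.4, 0.4]
width: 0.0921
gripper_force: 0.0
```

Emit:
{"api": "drive_tool", "payload": {"targets": [[[0,0,0.6,0,0,0,1],[0,0,0.8,0,0,0,1],[0,0,0.8,0,0,0,1],[0,0,0.7,0,0,0,1],[0,0,0.5,0,0,0,1],[0,0,0.25,0,0,0,1],[0,0,0,0,0,0,1],[0,0,0,0,0,0,0.8]]]}}

```text
t: 23.98
position: [0.4588, -0.2276, 0.0482]
tcp_rot: [-3.142, -0.0, 3.025]
wrist_force: [-0.0, 0.3, 0.6]
width: 0.089
gripper_force: 0.0
```

Emit:
{"api": "drive_tool", "payload": {"targets": [[[0,0,0,0,0,0,0.6],[0,0,0,0,0,0,0.55],[0,0,0,0,0,0,0.5],[0,0,0,0,0,0,0.46],[0,0,0,0,0,0,0.42],[0,0,0,0,0,0,0.4],[0,0,0,0,0,0,0.38],[0,0,0,0,0,0,0.38],[0,0,0,0,0,0,0.38]]], "squeeze": 10}}

```text
t: 24.73
position: [0.4588, -0.2275, 0.0482]
tcp_rot: [-3.142, 0.0, 3.025]
wrist_force: [-0.2, 0.9, 0.4]
width: 0.0386
gripper_force: 9.9
```

Emit:
{"api": "drive_tool", "payload": {"targets": [[[0,0,-0.2,0,0,0,0.38],[0,0,-0.3,0,0,0,0.38],[0,0,-0.5,0,0,0,0.38],[0,0,-0.5,0,0,0,0.38],[0,0,0,0,0,0,0.38],[0,0,0,0,0,0,0.38]]], "squeeze": 15}}

```text
t: 25.23
position: [0.4591, -0.2275, 0.0637]
tcp_rot: [-3.142, 0.001, 3.025]
wrist_force: [0.2, -0.1, -1.7]
width: 0.0386
gripper_force: 14.8
```

```bash
python3 - <<'E'
from h import *
import cv2
w=viewer.grab_frame("wrist");t=viewer.grab_frame("scene")
t=cv2.resize(t[190:320,260:420],(640,520),interpolation=cv2.INTER_CUBIC)
cv2.imwrite("pics/s5.png",t);cv2.imwrite("pics/w5.png",w)
E
```

```text
(no output)
```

View pics/s5.png

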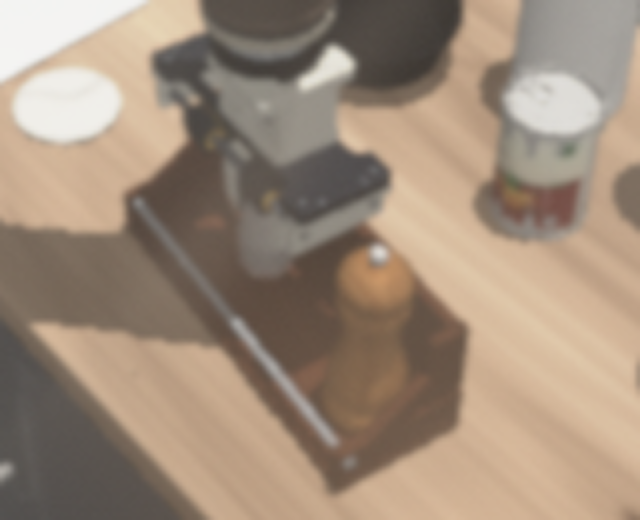

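The shaker hangs upright in the fingers and the mill at (375,330) is untouched. I'll carry the shaker to the coaster.

Emit:
{"api": "drive_tool", "payload": {"targets": [[[0,0,-0.6,0,0,0,0.38],[0,0,-1,0,0,0,0.38],[0,0,-1.2,0,0,0,0.38],[0,0,-1.2,0,0,0,0.38],[0,0,-1.2,0,0,0,0.38],[0,0,-1.2,0,0,0,0.38],[0,0,-1.2,0,0,0,0.38],[0,0,-1.2,0,0,0,0.38],[0,0,-1.2,0,0,0,0.38],[0,0,-0.7,0,0,0,0.38],[0,0,-0.3,0,0,0,0.38],[0,0,0,0,0,0,0.38]]]}}

```text
t: 26.33
position: [0.4591, -0.2275, 0.174]
tcp_rot: [3.142, 0.001, 3.025]
wrist_force: [0.8, 0.9, -1.4]
width: 0.0386
gripper_force: 14.8
```

Emit:
{"api": "drive_tool", "payload": {"targets": [[[0.1,0.6,0,0,0,0,0.38],[0.2,1.4,0,0,0,0,0.38],[0.3,2.2,0,0,0,0,0.38],[0.4,2.8,0,0,0,0,0.38],[0.4,3,0,0,0,0,0.38],[0.4,3,0,0,0,0,0.38],[0.4,3,0,0,0,0,0.38],[0.4,3,0,0,0,0,0.38],[0.4,2.5,0,0,0,0,0.38],[0.3,1.8,0,0,0,0,0.38],[0.1,1.2,0,0,0,0,0.38],[0.05,0.6,0,0,0,0,0.38]]]}}

```text
t: 27.33
position: [0.453, 0.0282, 0.1725]
tcp_rot: [-3.141, -0.002, 3.028]
wrist_force: [0.8, 0.3, -1.7]
width: 0.0383
gripper_force: 14.8
```

Emit:
{"api": "drive_tool", "payload": {"targets": [[[0,0,0,0,0,0,0.38],[0,0,0,0,0,0,0.38],[0,0,0,0,0,0,0.38]]]}}

```text
t: 27.58
position: [0.4536, 0.0248, 0.1731]
tcp_rot: [-3.141, -0.0, 3.023]
wrist_force: [0.2, 0.4, -1.4]
width: 0.0387
gripper_force: 14.8
```

Emit:
{"api": "drive_tool", "payload": {"targets": [[[0,0.1,0.6,0,0,0,0.38],[0,0,1.3,0,0,0,0.38],[0,0,1.6,0,0,0,0.38],[0,0,1.6,0,0,0,0.38],[0,0,1.6,0,0,0,0.38],[0,0,1.6,0,0,0,0.38],[0,0,1.5,0,0,0,0.38],[0,0,1.2,0,0,0,0.38],[0,0,0.8,0,0,0,0.38],[0,0,0.5,0,0,0,0.38],[0,0,0.2,0,0,0,0.38],[0,0,0,0,0,0,0.38]]]}}

```text
t: 28.58
position: [0.4539, 0.0265, 0.0481]
tcp_rot: [-3.141, -0.0, 3.024]
wrist_force: [0.5, 0.0, -1.0]
width: 0.0384
gripper_force: 14.8
```

Emit:
{"api": "drive_tool", "payload": {"targets": [[[0,0,0.1,0,0,0,0.38],[0,0,0,0,0,0,0.38],[0,0,0,0,0,0,0.38]]]}}

```text
t: 28.83
position: [0.4542, 0.027, 0.0476]
tcp_rot: [3.141, 0.001, 3.025]
wrist_force: [-0.4, 0.4, -0.4]
width: 0.0388
gripper_force: 14.8
```

Emit:
{"api": "drive_tool", "payload": {"targets": [[[0,0,0.1,0,0,0,0.38],[0,0,0.05,0,0,0,0.38],[0,0,0,0,0,0,0.38]]]}}

```text
t: 29.08
position: [0.4543, 0.027, 0.0461]
tcp_rot: [3.141, 0.001, 3.025]
wrist_force: [-0.5, 0.7, 4.4]
width: 0.0386
gripper_force: 15.1
```

Emit:
{"api": "drive_tool", "payload": {"targets": [[[0,0,0,0,0,0,0.5],[0,0,0,0,0,0,0.65],[0,0,0,0,0,0,0.8],[0,0,0,0,0,0,1],[0,0,0,0,0,0,1],[0,0,-0.8,0,0,0,1],[0,0,-1.6,0,0,0,1],[0,0,-2,0,0,0,1],[0,0,-2.4,0,0,0,1],[0,0,-2.4,0,0,0,1],[0,0,-2.4,0,0,0,1],[0,0,-2.4,0,0,0,1]]]}}

```text
t: 30.08
position: [0.4535, 0.0264, 0.1873]
tcp_rot: [-3.141, -0.0, 3.024]
wrist_force: [1.0, 0.7, -0.7]
width: 0.0918
gripper_force: 0.0
```

Emit:
{"api": "drive_tool", "payload": {"targets": [[[0,0,-2.4,0,0,0,1],[0,0,-1.4,0,0,0.06,1],[0,0,-0.7,0,0,0.12,1],[0,0,0,0,0,0.12,1],[0,0,0,0,0,0.12,1],[0,0,0,0,0,0.12,1],[0,0,0,0,0,0.12,1],[0,0,0,0,0,0.12,1],[0,0,0,0,0,0.12,1],[0,0,0,0,0,0.12,1],[0,0,0,0,0,0.12,1],[0,0,0,0,0,0.12,1]]]}}

```text
t: 31.08
position: [0.4536, 0.0266, 0.2311]
tcp_rot: [-3.141, -0.0, 1.758]
wrist_force: [-0.4, -0.3, -0.5]
width: 0.0915
gripper_force: 0.0
```

Emit:
{"api": "drive_tool", "payload": {"targets": [[[0,0,0,0,0,0.12,1],[0,0,0,0,0,0.12,1],[0,0,0,0,0,0.07,1],[0,0,0,0,0,0,1],[0,0,0,0,0,0,1]]]}}

```text
t: 31.5
position: [0.4537, 0.0268, 0.2309]
tcp_rot: [-3.141, -0.0, 1.457]
wrist_force: [-0.6, 0.4, -0.1]
width: 0.0917
gripper_force: 0.0
```

```bash
python3 - <<'E'
from h import *
import cv2
s=manip.sense();print(s["position"],s["tcp_rot"])
w=viewer.grab_frame("wrist");t=viewer.grab_frame("top")
cv2.imwrite("pics/t6.png",cv2.resize(t[180:310,130:480],(800,297),interpolation=cv2.INTER_CUBIC));cv2.imwrite("pics/w6.png",w);cv2.imwrite("pics/m6.png",np.vstack([cv2.resize(w[:260],(640,260)),cv2.resize(t[180:310,130:480],(640,238),interpolation=cv2.INTER_CUBIC)]))
E
```

```text
[0.4537 0.0268 0.2309] [-3.1414 -0.      1.4571]
```

View pics/m6.png

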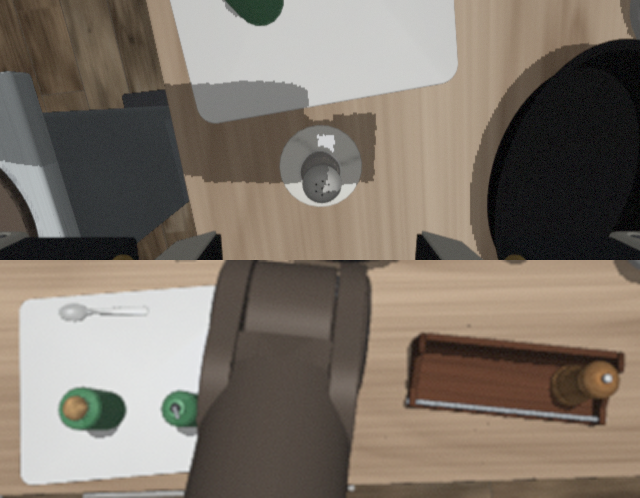

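The shaker stands on the coaster with its cap at (321,184) over a coaster centre of (320,166). Both bottles are still upright on the board.

```bash
python3 - <<'E'
from h import *
print("cap",at("wrist",(321.5,184),.095),"coaster",at("wrist",(320.5,166),.008))
s=manip.sense();y=s["tcp_rot"][2]
d=np.array([.4169,.193])-s["position"][:2];print(d@[np.cos(y),np.sin(y)],d@[np.sin(y),-np.cos(y)],s["position"][2]-.1107)
E
```

```text
cap [0.4566 0.027 ] coaster [0.4561 0.0261]
0.16092419893451973 -0.055482201808062515 0.12019065789771723
```

Emit:
{"api": "drive_tool", "payload": {"targets": [[[0.8,-0.25,0,0,0,0.003,1],[2,-0.7,0,0,0,0,1],[2.5,-0.9,0,0,0,0,1],[2.5,-0.9,0,0,0,0,1],[2.5,-0.9,0,0,0,0,1],[2.5,-0.9,0,0,0,0,1],[2,-0.6,0,0,0,0,1],[1,-0.3,0,0,0,0,1],[0.3,-0.1,0,0,0,0,1],[0,0,0,0,0,0,1],[0,0,0,0,0,0,1]]]}}

```text
t: 32.52
position: [0.4181, 0.1921, 0.2308]
tcp_rot: [3.142, 0.0, 1.451]
wrist_force: [0.3, -0.9, 0.4]
width: 0.092
gripper_force: 0.0
```

Emit:
{"api": "drive_tool", "payload": {"targets": [[[0,0,0.6,0,0,0,1],[0,0,1.3,0,0,0,1],[0,0,1.6,0,0,0,1],[0,0,1.6,0,0,0,1],[0,0,1.6,0,0,0,1],[0,0,1.6,0,0,0,1],[0,0,1.4,0,0,0,1],[0,0,1.1,0,0,0,1],[0,0,0.8,0,0,0,1],[0,0,0.3,0,0,0,1],[0,0,0,0,0,0,1],[0,0,0,0,0,0,1]]]}}

```text
t: 33.52
position: [0.4183, 0.1931, 0.1121]
tcp_rot: [3.141, -0.0, 1.451]
wrist_force: [1.4, 0.2, -0.4]
width: 0.0917
gripper_force: 0.0
```

Emit:
{"api": "drive_tool", "payload": {"targets": [[[0,0,0,0,0,0,0.7],[0,0,0,0,0,0,0.6],[0,0,0,0,0,0,0.55],[0,0,0,0,0,0,0.5],[0,0,0,0,0,0,0.45],[0,0,0,0,0,0,0.4],[0,0,0,0,0,0,0.4],[0,0,0,0,0,0,0.4],[0,0,0,0,0,0,0.4]]], "squeeze": 15}}

```text
t: 34.27
position: [0.4177, 0.1934, 0.1117]
tcp_rot: [-3.141, -0.0, 1.452]
wrist_force: [-2.0, -0.1, 1.6]
width: 0.0472
gripper_force: 15.0
```

Emit:
{"api": "drive_tool", "payload": {"targets": [[[0,0,-0.3,0,0,0,0.4],[0,0,-0.7,0,0,0,0.4],[0,0,-1.2,0,0,0,0.4],[0,0,-1.5,0,0,0,0.4],[0,0,-1.5,0,0,0,0.4],[0,0,-1.5,0,0,0,0.4],[0,0,-1.5,0,0,0,0.4],[0,0,-1.5,0,0,0,0.4],[0,0,-1.3,0,0,0,0.4],[0,0,-0.8,0,0,0,0.4],[0,0,-0.4,0,0,0,0.4],[0,0,0,0,0,0,0.4]]], "squeeze": 25}}

```text
t: 35.27
position: [0.4181, 0.1935, 0.2343]
tcp_rot: [3.141, -0.001, 1.452]
wrist_force: [0.5, -0.1, -3.3]
width: 0.0474
gripper_force: 25.0
```

Emit:
{"api": "drive_tool", "payload": {"targets": [[[-0.5,0.1,0,0,0,0,0.4],[-1,0.2,0,0,0,0,0.4],[-1.5,0.3,0,0,0,0,0.4],[-2,0.4,0,0,0,0,0.4],[-2.4,0.4,0,0,0,0,0.4],[-2.5,0.4,0,0,0,0,0.4],[-2.5,0.4,0,0,0,0,0.4],[-2.5,0.4,0,0,0,0,0.4],[-2.5,0.4,0,0,0,0,0.4],[-2.5,0.4,0,0,0,0,0.4],[-2.5,0.4,0,0,0,0,0.4],[-2.5,0.4,0,0,0,0,0.4]]]}}

```text
t: 36.27
position: [0.4288, -0.0617, 0.2334]
tcp_rot: [-3.141, -0.0, 1.45]
wrist_force: [-0.3, 0.6, -3.7]
width: 0.0472
gripper_force: 25.0
```

Emit:
{"api": "drive_tool", "payload": {"targets": [[[-2.5,0.5,0,0,0,0,0.4],[-2.5,0.5,0,0,0,0,0.4],[-2.5,0.5,0,0,0,0,0.4],[-2.5,0.5,0,0,0,0,0.4],[-2.5,0.5,0,0,0,0,0.4],[-2.5,0.5,0,0,0,0,0.4],[-2.5,0.5,0,0,0,0,0.4],[-2.0,0.4,0,0,0,0,0.4],[-1.5,0.3,0,0,0,0,0.4],[-0.8,0.2,0,0,0,0,0.4],[-0.3,0,0,0,0,0,0.4],[0,0,0,0,0,0,0.4]]]}}

```text
t: 37.27
position: [0.4464, -0.2844, 0.2335]
tcp_rot: [-3.141, 0.0, 1.45]
wrist_force: [-0.4, 1.2, -3.5]
width: 0.0475
gripper_force: 25.0
```

Emit:
{"api": "drive_tool", "payload": {"targets": [[[0,0,0,0,0,0,0.4],[0,0,0,0,0,0,0.4],[0,0,0,0,0,0,0.4]]]}}

```text
t: 37.52
position: [0.4476, -0.2824, 0.2336]
tcp_rot: [-3.141, -0.001, 1.453]
wrist_force: [-0.0, 0.8, -3.6]
width: 0.0471
gripper_force: 25.0
```

Emit:
{"api": "drive_tool", "payload": {"targets": [[[-0.3,0,0.4,0,0,0,0.4],[0,0,1.1,0,0,0,0.4],[0,0,1.5,0,0,0,0.4],[0,0,1.5,0,0,0,0.4],[0,0,1.5,0,0,0,0.4],[0,0,1.5,0,0,0,0.4],[0,0,1.4,0,0,0,0.4],[0,0,1.1,0,0,0,0.4],[0,0,0.8,0,0,0,0.4],[0,0,0.5,0,0,0,0.4],[0,0,0.3,0,0,0,0.4],[0,0,0,0,0,0,0.4]]]}}

```text
t: 38.52
position: [0.447, -0.2866, 0.1174]
tcp_rot: [-3.141, -0.0, 1.452]
wrist_force: [0.4, -0.0, -3.4]
width: 0.0477
gripper_force: 25.0
```

Emit:
{"api": "drive_tool", "payload": {"targets": [[[0,0,0.1,0,0,0,0.4],[0,0,0,0,0,0,0.4],[0,0,0,0,0,0,0.4]]]}}

```text
t: 38.77
position: [0.4474, -0.2867, 0.1171]
tcp_rot: [3.141, 0.0, 1.452]
wrist_force: [0.0, 0.6, -3.2]
width: 0.0472
gripper_force: 25.0
```

Emit:
{"api": "drive_tool", "payload": {"targets": [[[0.1,0,0.1,0,0,0,0.4],[0,0,0.1,0,0,0,0.4],[0,0,0,0,0,0,0.4]]]}}

```text
t: 39.02
position: [0.4475, -0.2862, 0.1157]
tcp_rot: [3.14, 0.0, 1.452]
wrist_force: [-1.9, 1.3, 8.0]
width: 0.0472
gripper_force: 25.0
```

Emit:
{"api": "drive_tool", "payload": {"targets": [[[0,0,0,0,0,0,0.6],[0,0,0,0,0,0,0.8],[0,0,0,0,0,0,1],[0,0,0,0,0,0,1],[0,0,-0.8,0,0,0,1],[0,0,-1.6,0,0,0,1],[0,0,-1.9,0,0,0,1],[0,0,-1.9,0,0,0,1],[0,0,-1.9,0,0,0,1],[0,0,-1.9,0,0,0,1],[0,0,-1.3,0,0,0,1],[0,0,-0.4,0,0,0,1]]]}}

```text
t: 40.02
position: [0.4479, -0.2864, 0.2341]
tcp_rot: [3.139, 0.001, 1.451]
wrist_force: [0.2, -1.2, -0.6]
width: 0.092
gripper_force: 0.0
```

Emit:
{"api": "drive_tool", "payload": {"targets": [[[1.5,-0.3,0,0,0,0,1],[3,-0.5,0,0,0,0,1],[3.3,-0.5,0,0,0,0,1],[3.3,-0.5,0,0,0,0,1],[3.3,-0.5,0,0,0,0,1],[3.3,-0.5,0,0,0,0,1],[3.3,-0.5,0,0,0,0,1],[3.3,-0.5,0,0,0,0,1],[3.3,-0.5,0,0,0,0,1],[3.3,-0.5,0,0,0,0,1],[3.3,-0.5,0,0,0,0,1],[3.3,-0.5,0,0,0,0,1]]]}}

```text
t: 41.02
position: [0.4335, 0.0954, 0.2316]
tcp_rot: [-3.141, -0.001, 1.452]
wrist_force: [0.1, -0.3, -0.6]
width: 0.0917
gripper_force: 0.0
```

Emit:
{"api": "drive_tool", "payload": {"targets": [[[3.3,-0.5,0,0,0,0,1],[3.3,-0.5,0,0,0,0,1],[3.3,-0.5,0,0,0,0,1],[3.3,-0.5,0,0,0,0,1],[3.3,-0.5,0,0,0,0,1],[2.7,-0.6,0,0,0,0,1],[1.5,-0.6,0,0,0,0,1],[0.8,-0.4,0,0,0,0,1],[0,0,0,0,0,0,1],[0,0,0,0,0,0,1],[0,0,0,0,0,0,1]]]}}

```text
t: 41.93
position: [0.4194, 0.31, 0.2319]
tcp_rot: [-3.142, -0.0, 1.449]
wrist_force: [0.7, -0.4, -0.5]
width: 0.0918
gripper_force: 0.0
```

Emit:
{"api": "drive_tool", "payload": {"targets": [[[0.6,-0.1,0,0,0,0,1],[0.6,0,0.6,0,0,0,1],[0,0,1.5,0,0,0,1],[0,0,1.6,0,0,0,1],[0,0,1.6,0,0,0,1],[0,0,1.6,0,0,0,1],[0,0,1.6,0,0,0,1],[0,0,1.4,0,0,0,1],[0,0,1.2,0,0,0,1],[0,0,0.8,0,0,0,1],[0,0,0.3,0,0,0,1],[0,0,0,0,0,0,1]]]}}

```text
t: 42.93
position: [0.4194, 0.3238, 0.1093]
tcp_rot: [-3.141, 0.001, 1.451]
wrist_force: [0.7, -0.3, -0.5]
width: 0.0919
gripper_force: 0.0
```

Emit:
{"api": "drive_tool", "payload": {"targets": [[[0,0,0,0,0,0,0.8],[0,0,0,0,0,0,0.7],[0,0,0,0,0,0,0.62],[0,0,0,0,0,0,0.55],[0,0,0,0,0,0,0.5],[0,0,0,0,0,0,0.5],[0,0,0,0,0,0,0.5],[0,0,0,0,0,0,0.5],[0,0,0,0,0,0,0.5]]], "squeeze": 15}}

```text
t: 43.68
position: [0.4195, 0.3242, 0.1099]
tcp_rot: [3.141, -0.0, 1.452]
wrist_force: [0.2, 0.4, 3.7]
width: 0.0556
gripper_force: 15.0
```

Emit:
{"api": "drive_tool", "payload": {"targets": [[[0,0,-0.3,0,0,0,0.5],[0,0,-0.7,0,0,0,0.5],[0,0,-1.2,0,0,0,0.5],[0,0,-1.5,0,0,0,0.5],[0,0,-1.5,0,0,0,0.5],[0,0,-1.5,0,0,0,0.5],[0,0,-1.5,0,0,0,0.5],[0,0,-1.5,0,0,0,0.5],[0,0,-1.3,0,0,0,0.5],[0,0,-0.8,0,0,0,0.5],[0,0,-0.4,0,0,0,0.5],[0,0,0,0,0,0,0.5]]], "squeeze": 25}}

```text
t: 44.68
position: [0.4197, 0.3242, 0.2326]
tcp_rot: [3.141, -0.001, 1.452]
wrist_force: [0.1, -0.4, -2.4]
width: 0.0556
gripper_force: 25.0
```

Emit:
{"api": "drive_tool", "payload": {"targets": [[[-0.5,0.1,0,0,0,0,0.5],[-1,0.2,0,0,0,0,0.5],[-1.5,0.3,0,0,0,0,0.5],[-2,0.4,0,0,0,0,0.5],[-2.4,0.5,0,0,0,0,0.5],[-2.5,0.5,0,0,0,0,0.5],[-2.5,0.5,0,0,0,0,0.5],[-2.5,0.5,0,0,0,0,0.5],[-2.5,0.5,0,0,0,0,0.5],[-2.5,0.5,0,0,0,0,0.5],[-2.5,0.5,0,0,0,0,0.5],[-2.5,0.5,0,0,0,0,0.5]]]}}

```text
t: 45.68
position: [0.4384, 0.0674, 0.2314]
tcp_rot: [-3.141, -0.001, 1.45]
wrist_force: [0.2, 0.5, -2.4]
width: 0.055
gripper_force: 25.0
```

Emit:
{"api": "drive_tool", "payload": {"targets": [[[-2.5,0.5,0,0,0,0,0.5],[-2.5,0.5,0,0,0,0,0.5],[-2.5,0.5,0,0,0,0,0.5],[-2.5,0.5,0,0,0,0,0.5],[-2.5,0.5,0,0,0,0,0.5],[-2.5,0.5,0,0,0,0,0.5],[-2.5,0.6,0,0,0,0,0.5],[-2.2,0.6,0,0,0,0,0.5],[-1.5,0.5,0,0,0,0,0.5],[-0.8,0.2,0,0,0,0,0.5],[-0.3,0,0,0,0,0,0.5],[0,0,0,0,0,0,0.5]]]}}

```text
t: 46.68
position: [0.46, -0.1583, 0.2316]
tcp_rot: [-3.141, -0.0, 1.448]
wrist_force: [0.6, 0.7, -2.8]
width: 0.0558
gripper_force: 25.0
```

Emit:
{"api": "drive_tool", "payload": {"targets": [[[0,0,0,0,0,0,0.5],[0,0,0,0,0,0,0.5],[0,0,0,0,0,0,0.5]]]}}

```text
t: 46.93
position: [0.4615, -0.1556, 0.2316]
tcp_rot: [-3.141, -0.001, 1.453]
wrist_force: [0.4, -0.7, -2.5]
width: 0.0557
gripper_force: 25.0
```

Emit:
{"api": "drive_tool", "payload": {"targets": [[[-0.4,0,0,0,0,0,0.5],[-0.35,0.05,0.6,0,0,0,0.5],[0,0,1.4,0,0,0,0.5],[0,0,1.6,0,0,0,0.5],[0,0,1.6,0,0,0,0.5],[0,0,1.6,0,0,0,0.5],[0,0,1.5,0,0,0,0.5],[0,0,1.3,0,0,0,0.5],[0,0,1.0,0,0,0,0.5],[0,0,0.6,0,0,0,0.5],[0,0,0.3,0,0,0,0.5],[0,0,0,0,0,0,0.5]]]}}

```text
t: 47.93
position: [0.4611, -0.164, 0.1164]
tcp_rot: [-3.141, 0.0, 1.452]
wrist_force: [0.3, -0.2, -3.1]
width: 0.0552
gripper_force: 25.0
```

Emit:
{"api": "drive_tool", "payload": {"targets": [[[0,0,0.1,0,0,0,0.5],[0,0,0.05,0,0,0,0.5],[0,0,0,0,0,0,0.5]]]}}

```text
t: 48.18
position: [0.4616, -0.1639, 0.1156]
tcp_rot: [3.141, -0.0, 1.452]
wrist_force: [1.1, -0.3, -3.0]
width: 0.0554
gripper_force: 25.0
```

Emit:
{"api": "drive_tool", "payload": {"targets": [[[0,0,0.1,0,0,0,0.5],[0,0,0.1,0,0,0,0.5],[0,0,0,0,0,0,0.5]]]}}

```text
t: 48.43
position: [0.4617, -0.164, 0.1139]
tcp_rot: [3.141, -0.001, 1.452]
wrist_force: [-1.6, 1.4, 6.7]
width: 0.0552
gripper_force: 25.0
```

Contact. I'll release, rise, back off to the left and check.

Emit:
{"api": "drive_tool", "payload": {"targets": [[[0,0,0,0,0,0,0.7],[0,0,0,0,0,0,0.85],[0,0,0,0,0,0,1],[0,0,0,0,0,0,1],[0,0,-0.8,0,0,0,1],[0,0,-1.6,0,0,0,1],[0,0,-1.9,0,0,0,1],[0,0,-1.9,0,0,0,1],[0,0,-1.9,0,0,0,1],[0,0,-1.9,0,0,0,1],[0,0,-1.3,0,0,0,1],[0,0,-0.4,0,0,0,1]]]}}

```text
t: 49.43
position: [0.4621, -0.1645, 0.2325]
tcp_rot: [3.139, -0.0, 1.451]
wrist_force: [1.0, -0.2, 0.6]
width: 0.0919
gripper_force: 0.0
```

Emit:
{"api": "drive_tool", "payload": {"targets": [[[1,-0.3,0,0,0,0,1],[2.5,-0.5,0,0,0,0,1],[3,-0.5,0,0,0,0,1],[3,-0.5,0,0,0,0,1],[3,-0.5,0,0,0,0,1],[3,-0.5,0,0,0,0,1],[3,-0.5,0,0,0,0,1],[3,-0.5,0,0,0,0,1],[3,-0.5,0,0,0,0,1],[3,-0.5,0,0,0,0,1],[3,-0.5,0,0,0,0,1],[3,-0.5,0,0,0,0,1]]]}}

```text
t: 50.43
position: [0.4428, 0.1771, 0.23]
tcp_rot: [-3.141, -0.0, 1.452]
wrist_force: [0.0, 0.0, 0.4]
width: 0.0918
gripper_force: 0.0
```

Emit:
{"api": "drive_tool", "payload": {"targets": [[[3,0,0,0,0,0,1],[3,0,0,0,0,0,1],[3,0,0,0,0,0,1],[3,0,0,0,0,0,1],[1,0,0,0,0,0,1],[0,0,0,0,0,0,1],[0,0,0,0,0,0,1],[0,0,0,0,0,0,1]]]}}

```text
t: 51.1
position: [0.4589, 0.303, 0.2301]
tcp_rot: [-3.141, 0.001, 1.45]
wrist_force: [-0.3, 0.2, -0.4]
width: 0.0919
gripper_force: 0.0
```

```bash
python3 - <<'E'
from h import *
import cv2
t=viewer.grab_frame("top");cv2.imwrite("pics/t7.png",t)
o=cv2.imread("pics/top0.png")
f=lambda t:cv2.resize(cv2.convertScaleAbs(t[205:285,280:480],alpha=1.8,beta=15),None,fx=3.7,fy=3.7,interpolation=cv2.INTER_CUBIC)
cv2.imwrite("pics/c7.png",np.vstack([f(o),f(t)]))
E
```

```text
(no output)
```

View pics/c7.png

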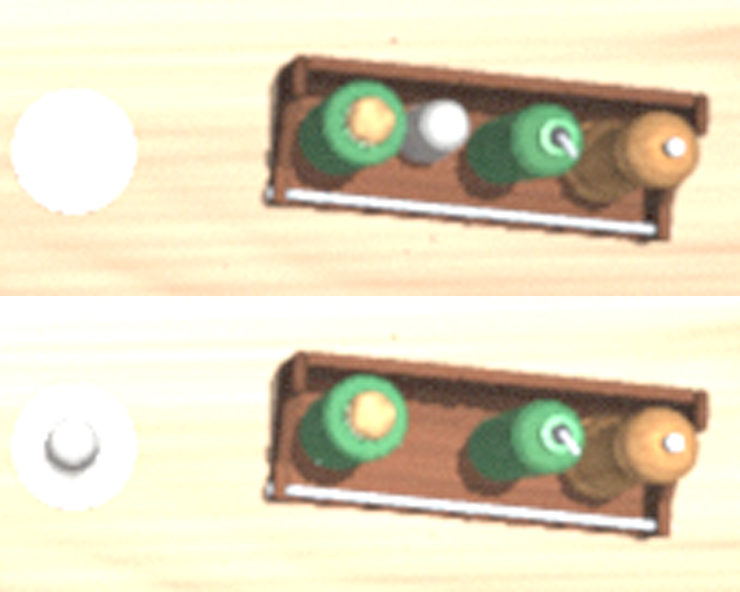

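Comparing before (top) and after (bottom), the bottles and mill are in identical places: vinegar (365,418), oil (548,437), mill (660,445). The salt stands centrally on the coaster (73,445). I'll hand it in.

```bash
python3 -c "
from rig import manip
print(manip.job_done())"
```

```text
the job is handed in; nothing more can be done
None
```

The salt shaker stands in the middle of the coaster, the vinegar and oil bottles are back upright in their rack places, the mill was not moved, and the job is handed in; the hand-in gave no verdict, but the last camera pictures show everything in place.

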